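# Weigh a chocolate pack on the counter balance

## Robot

A 7-joint arm with a two-finger parallel gripper is mounted at the origin on a cart in front of the work surface, level with it; the furniture and walls round the work are solid. World frame = base frame: x ahead of the robot, y to its left, z up, the work surface at z = 0. Lengths are in m, angles in rad, forces in N, time in s.
With the tool pointing down it reaches from about 0.35 to 0.9 m from the base axis. Payload 19.9 kg.
Tool frame: the origin (TCP) lies between the finger pads; the fingertips stand 19 mm ahead of it and the grasp point (between the pads) is the TCP; z points along the fingers, y is the line along which they close (so a half turn about z gives the same grasp; the last joint's range is limited). The gripper opens to 94 mm and grips with 3 to 60 N. Pads are 16 mm wide; open, the fingers measure 119 mm over their backs; the gripper's body (75 mm by 177 mm) begins 78 mm behind the grasp point.
Start: joints at [1.21, 0.417, -0.01, 1.614, 0.005, 1.111, -0.053], TCP at [0.196, -0.593, 0.224] pointing down, gripper open.
Joint ranges: [-2.81, 2.81], [-0.39, 2.02], [-1.27, 1.25], [0.06, 2.57], [-1.19, 4.33], [0.19, 2], [-2.82, 2.82]. Speed limits (rad/s): [1.89, 1.89, 2.39, 2.39, 3.01, 3.01, 3.01].

## Interface

Orientations are given as a 3x3 rotation matrix whose columns are the frame's x, y, z axes.
In Python, from rig import robot gives the robot as it stands. Calls block until the motion is done:
- robot.move_ptp(position, orientation): joint-space move of the TCP to a pose.
- robot.move_linear(position, velocity=0.15, frame=None, threshold=None): straight line of the TCP; frame=None keeps the orientation; velocity is the mean speed in m/s. With threshold (N) it stops when the force on the tool has changed by that much, and returns True; else False.
- robot.goto_joints(angles): joint-space move.
- robot.gripper_to(opening): finger opening in m; the grip force is fixed at half the most; returns when the fingers have stopped.
- robot.pause(seconds).
- robot.ik(position, orientation): joint angles nearest the present ones, or None.
- robot.get_state(): the state.
- robot.grab_frame(name): name is "scene" or "side" or "wrist"; returns the picture (400x640x3 uint8, red, green, blue); there is no depth.
- robot.camera_info(name): a dict with "fx", "fy", "cx", "cy" (pixels), "dist" ([k1, k2, p1, p2, k3] as OpenCV has them; the pictures are not rectified), "rvec" (rotation vector, rad) and "tvec" (3), from world to camera coordinates, as OpenCV has them. Camera axes: x right, y down, z forward; pixel columns grow to the right and rows downward; lengths in m; the calibration is good to about 2 mm. A picture is of the moment at which its call begins: read the wrist's pose just before it. camera_info takes no time and is no camera call; for the wrist camera it gives the pose at the moment of the call.
A pose or a line that the arm cannot do raises robot.PlanningError and nothing moves.
- robot.sign_off(): hands the job in; it is judged then, once.
The state is a dict: "time": time; "qpos": joint angles; "joint_vel": joint speeds; "effort": joint torques, N m; "ee_pos": TCP position; "tool_rot": TCP orientation; "force": force on the tool from outside, world axes, zero at the start; "moment": the same for the moment, N m; "opening": finger opening in m; "grasp_force": force on a finger pad.
Only numpy, scipy, OpenCV 4.12 (cv2) and the standard library are available. Lean on these libraries where they do the work, as an engineer would, in place of code of your own. Each camera call takes 0.05 s, during which the arm holds its last target. There are 200 camera calls.

## Task

The chocolate bar pack on the counter balance should weigh 300 g. Check it: of the three brass weights on the table (500, 200 and 100 g, the bigger the heavier) set those that add up to 300 g on the empty round pan, and let go, so that the beam floats level. Leave the weight you do not need where it stands.

Things in the scene. Friction and masses are not known exactly. Their poses are not given: they have to be found in the camera images.
- weight_pan_floor (a point): Centre of the upper face of the balance's empty pan: round, steel, flat, 140 mm across, rim 3 mm high, on the robot's right. z up; y points along the beam to the pack's plate, 230 mm off; x across the beam, away from the robot. The pans stay horizontal. The point is at z = 0.109 m at the start and with up to 200 g on it, 0.086 m when the beam is level, 0.063 m when too heavy. A light push lowers it.
- weight_500: brass weight, a plain upright cylinder with a small knob on top, 500 g: body 46 mm in diameter and 32 mm high, 50 mm high with its knob. The largest of the three. Origin: centre of its underside; z up. It stands loose on the table at the start, and which of the three weights stands where varies.
- weight_200: brass weight, a plain upright cylinder with a small knob on top, 200 g: body 34 mm in diameter and 24 mm high, 37 mm high with its knob. The middle one of the three. Origin: centre of its underside; z up. It stands loose on the table at the start, and which of the three weights stands where varies.
- weight_100: brass weight, a plain upright cylinder with a small knob on top, 100 g: body 27 mm in diameter and 19 mm high, 30 mm high with its knob. The smallest of the three. Origin: centre of its underside; z up. It stands loose on the table at the start, and which of the three weights stands where varies.
There are look-alikes about, which are no part of the job. Leave any blue look-alike of the weight_100 alone. Leave any blue look-alike of the weight_200 alone.

How it is judged:
By the outcome, as a careful person would: the job done as asked, in the order asked, and still so for the second after the job is handed in, with the robot touching nothing.
It also fails if it takes over 54 s, if anything falls off the work surface, if the arm or the gripper's body presses on something with over 40 N, if the wrist force passes 120 N, or if a joint passes its speed limit or range.

## Working session

There is one attempt and no reset: what is moved stays moved. The work goes in short steps, each a Python script; the robot and the scene stay as the last script left them, time stands still between calls to the robot, and variables do not carry over. Pictures are saved under pics/ and viewed, at most 10 in all, crops included, and the job is handed in when it is done.

```bash
mkdir -p pics; python3 - <<'E'
from rig import robot
import cv2,numpy as np
for n in ["scene","side"]:
    im=robot.grab_frame(n); cv2.imwrite(f"pics/{n}0.png",im[:,:,::-1])
    i=robot.camera_info(n); R=cv2.Rodrigues(np.array(i["rvec"],float))[0]; print(n,i["fx"],i["dist"],-R.T@np.array(i["tvec"]),R[2])
print(robot.get_state()["time"])
E
```

```text
scene 512.3822708396765 [-0.01175322  0.          0.          0.          0.        ] [0.72532082 0.46229442 0.93435547] [-0.14834901 -0.53642703 -0.830806  ]
side 456.90804672897355 [-0.0781225  0.         0.         0.         0.       ] [ 1.02773626 -0.68984682  0.46068148] [-0.55329911  0.6945819  -0.45980005]
0.1
```

View pics/scene0.png

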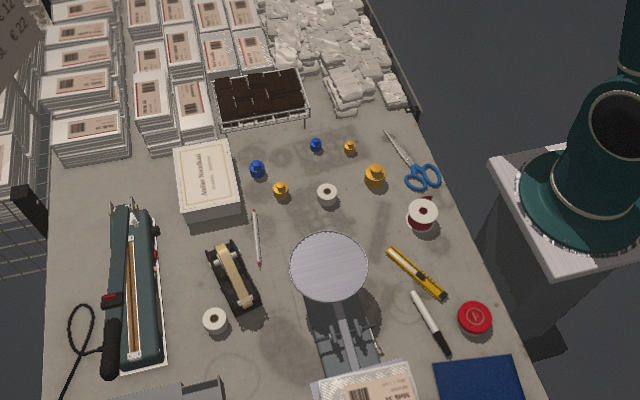

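View pics/side0.png

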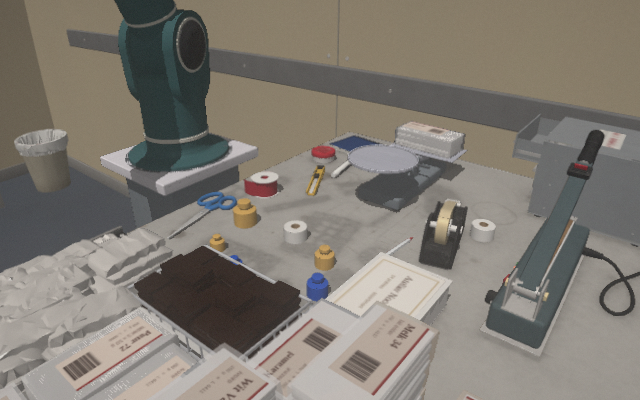

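Scene view: 500 g at (375,176), 200 g at (281,190), 100 g at (350,147). The blue look-alikes are at (257,170) and (316,145), and the empty pan is at (329,266). The side view agrees: 500 at (245,214), 200 at (325,257), 100 at (217,243).

```bash
cat >h.py <<'E'
from rig import robot
import cv2,numpy as np
DOWN=lambda a:np.array([[np.cos(a),np.sin(a),0],[np.sin(a),-np.cos(a),0],[0,0,-1.]])  # tool y = (sin a,-cos a)
def ray(i,uv,z):
    K=np.array([[i["fx"],0,i["cx"]],[0,i["fy"],i["cy"]],[0,0,1]])
    p=cv2.undistortPoints(np.array([[uv]],float),K,np.array(i["dist"],float))[0,0]
    R=cv2.Rodrigues(np.array(i["rvec"],float))[0]; c=-R.T@np.array(i["tvec"],float).ravel(); d=R.T@np.r_[p,1]
    return c+d*(z-c[2])/d[2]
def brass(im):
    h=cv2.cvtColor(im,cv2.COLOR_RGB2HSV); return cv2.inRange(h,(12,110,60),(30,255,255))
def blobs(m,amin=60):
    n,_,s,c=cv2.connectedComponentsWithStats(m); return [(c[k].round(1),s[k]) for k in range(1,n) if s[k][4]>=amin]
E
python3 - <<'E'
from h import *
pts={"scene":[("500",375,176,.02),("200",281,190,.015),("100",350,147,.012)],"side":[("500",245,214,.02),("200",325,257,.015),("100",217,243,.012)]}
for n in pts:
    im=cv2.imread(f"pics/{n}0.png")[:,:,::-1].copy(); i=robot.camera_info(n); B=blobs(brass(im))
    for w,u,v,z in pts[n]:
        c,s=min(B,key=lambda b:np.hypot(b[0][0]-u,b[0][1]-v)); print(n,w,c,s,ray(i,c,z).round(4))
i=robot.camera_info("scene"); im=cv2.imread("pics/scene0.png")
for uv in [(289,265),(368,265),(329,232),(329,301)]: print("pan",ray(i,uv,.112).round(4))
for n,uv,z in [("blue2",(257,170),.015),("blue1",(316,145),.012),("roll",(327,193),.02),("red",(422,213),.02),("sciss",(425,178),.005),("tray",(300,115),.05)]: print(n,ray(i,uv,z).round(3))
s=robot.camera_info("side"); print([ray(s,uv,.112).round(4) for uv in [(347,159),(420,161)]])
for p in [(.3,-.2),(.45,-.3)]:
    for a in (0,np.pi/2,-np.pi/2): q=robot.ik([*p,.2],DOWN(a)); print(p,a,None if q is None else np.round(q,2))
print(robot.get_state()["tool_rot"].round(2) if hasattr(robot.get_state()["tool_rot"],'round') else robot.get_state()["tool_rot"])
E
```

```text
scene 500 [374.5 175.9] [365 163  21  26 433] [ 0.4316 -0.16    0.02  ]
scene 200 [280.4 190.1] [273 181  16  19 235] [ 0.6416 -0.1762  0.015 ]
scene 100 [349.3 147.2] [344 140  12  15 137] [ 0.4607 -0.2587  0.012 ]
side 500 [243.9 213.9] [233 199  23  29 494] [ 0.4299 -0.1607  0.02  ]
side 200 [323.6 257.7] [315 245  19  25 345] [ 0.6403 -0.1767  0.015 ]
side 100 [217.  242.5] [210 234  15  18 177] [ 0.4578 -0.2555  0.012 ]
pan [0.6691 0.0537 0.112 ]
pan [0.5327 0.0879 0.112 ]
pan [0.5826 0.0055 0.112 ]
pan [0.6176 0.1368 0.112 ]
blue2 [ 0.681 -0.243  0.015]
blue1 [ 0.534 -0.284  0.012]
roll [ 0.546 -0.141  0.02 ]
red [ 0.364 -0.043  0.02 ]
sciss [ 0.318 -0.137  0.005]
tray [ 0.556 -0.35   0.05 ]
[array([0.5528, 0.0133, 0.112 ]), array([0.672 , 0.0954, 0.112 ])]
(0.3, -0.2) 0 [ 0.76 -0.04 -0.25  2.23 -0.01  0.94 -1.06]
(0.3, -0.2) 1.5707963267948966 [ 0.96 -0.03 -0.45  2.23 -0.02  0.94  0.52]
(0.3, -0.2) -1.5707963267948966 [ 0.59 -0.04 -0.09  2.24 -0.    0.94 -2.63]
(0.45, -0.3) 0 [ 0.64  0.3  -0.13  1.85  0.05  1.   -1.08]
(0.45, -0.3) 1.5707963267948966 [ 0.87  0.32 -0.41  1.84  0.15  1.01  0.4 ]
(0.45, -0.3) -1.5707963267948966 [ 0.43  0.29  0.12  1.85 -0.04  1.   -2.57]
[[ 0.95  0.31 -0.  ]
 [ 0.31 -0.95  0.  ]
 [-0.   -0.   -1.  ]]
```

```bash
python3 - <<'E'
from h import *
s=robot.camera_info("side"); print("pan side",ray(s,(384,159),.112).round(4))
R=DOWN(np.pi/2)
robot.move_ptp([.459,-.257,.20],R)
robot.gripper_to(.06)
im=robot.grab_frame("wrist"); i=robot.camera_info("wrist"); cv2.imwrite("pics/w1.png",im[:,:,::-1])
for c,st in blobs(brass(im),150): print(c,st,ray(i,c,.015).round(4))
print(robot.get_state()["time"],robot.get_state()["ee_pos"])
E
```

```text
pan side [0.6107 0.0595 0.112 ]
[291.7  78.7] [ 268   54   48   51 1942] [ 0.4287 -0.1583  0.015 ]
[504.7  98.7] [ 484   82   42   34 1150] [ 0.6399 -0.176   0.015 ]
[323.  178.5] [311 166  25  26 514] [ 0.4591 -0.2572  0.015 ]
[182.4 318.2] [171 283  29  70 988] [ 0.2945 -0.4235  0.015 ]
[463.6 319.1] [447 284  29  69 932] [ 0.624 -0.425  0.015]
[476.5 377.4] [ 314  365  274   22 3336] [ 0.6502 -0.5091  0.015 ]
[241.8 381.5] [205 376  83  11 606] [ 0.3585 -0.5131  0.015 ]
2.425 [ 0.45898687 -0.25698107  0.19998727]
```

View pics/w1.png

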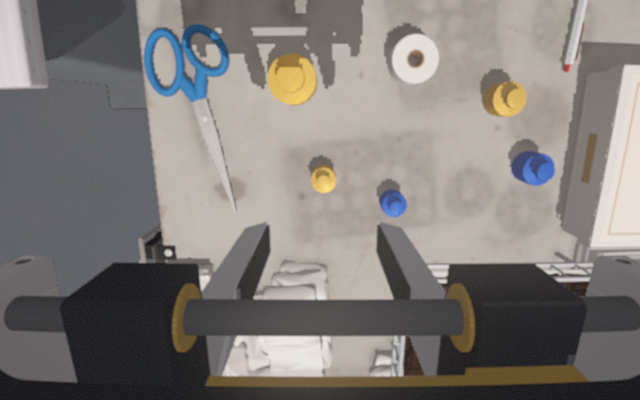

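The wrist view shows the 100 g at (323,178) and the 200 g at (508,98), matching the scene estimates, with clear space around both. I'll take the 100 g first.

```bash
python3 - <<'E'
from h import *
t=lambda:(robot.get_state()["time"],robot.get_state()["opening"],robot.get_state()["grasp_force"],np.round(robot.get_state()["force"],1))
robot.move_linear([.459,-.257,.06],velocity=.2)
print(robot.move_linear([.459,-.257,.022],velocity=.08,threshold=8))
print(robot.get_state()["ee_pos"]); robot.gripper_to(.0); print(t())
robot.move_linear([.459,-.257,.2],velocity=.2); print(t())
R=DOWN(np.pi/2)
robot.move_ptp([.605,-.03,.26],R)
im=robot.grab_frame("wrist"); i=robot.camera_info("wrist"); cv2.imwrite("pics/w2.png",im[:,:,::-1])
import pickle; pickle.dump(i,open("w2.pkl","wb")); print(t(),robot.get_state()["ee_pos"])
E
```

```text
False
[ 0.45898266 -0.2568353   0.02182004]
(4.5333, 0.026242799439074455, 30.01449199866329, array([-0.5,  0. ,  3.6]))
(5.575, 0.025910985980826407, 29.991552705978393, array([-0.2, -0.3, -0.2]))
(6.7, 0.0254407834248738, 29.991409307440335, array([-0.5, -0.9, -0.9])) [ 0.60452302 -0.03197553  0.25940569]
```

View pics/w2.png

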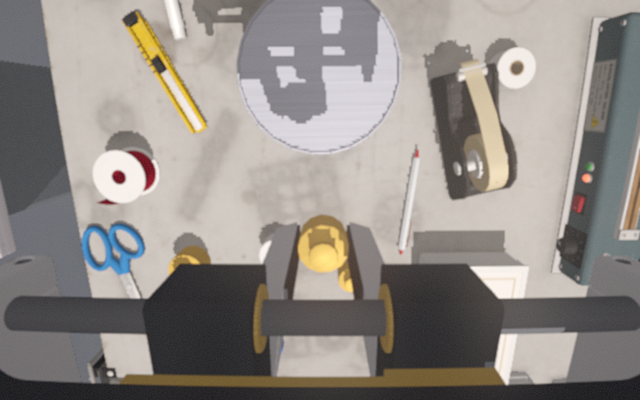

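```bash
python3 - <<'E'
from h import *
import pickle
i=pickle.load(open("w2.pkl","rb"))
print("knob",ray(i,(322,257),.268).round(4),"body c",ray(i,(325,238),.24).round(4))
print("pan",ray(i,(319.5,73),.112).round(4),[ray(i,p,.112).round(4) for p in [(238,73),(401,73),(319,154)]])
s=robot.get_state(); print(s["time"],s["opening"],s["ee_pos"])
im=cv2.imread("pics/w2.png")[200:310,240:410]; cv2.imwrite("pics/w2c.png",cv2.resize(im,None,fx=4,fy=4,interpolation=2))
E
```

```text
knob [ 0.6038 -0.0318  0.268 ] body c [ 0.6055 -0.033   0.24  ]
pan [0.6016 0.068  0.112 ] [array([0.5312, 0.0685, 0.112 ]), array([0.672 , 0.0681, 0.112 ]), array([ 0.6008, -0.002 ,  0.112 ])]
6.7 0.0254407834248738 [ 0.60452302 -0.03197553  0.25940569]
```

View pics/w2c.png

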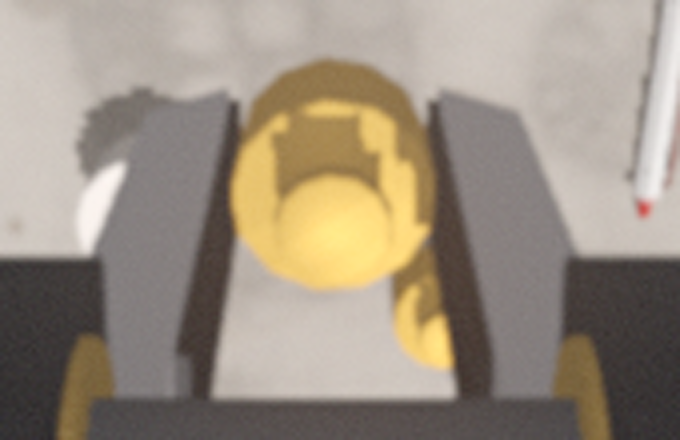

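The weight is centred and upright between the pads, and the pan centre comes out at (0.602, 0.068). I'll place the 100 g, then fetch the 200 g.

```bash
python3 - <<'E'
from h import *
t=lambda:(robot.get_state()["time"],robot.get_state()["opening"],robot.get_state()["ee_pos"].round(4),np.round(robot.get_state()["force"],1))
R=DOWN(np.pi/2); X=.6016
robot.move_ptp([X,.044,.19],R); robot.move_linear([X,.044,.132],velocity=.06); robot.pause(.3); print(t())
robot.gripper_to(.05); robot.pause(.2)
robot.move_linear([X,.044,.22],velocity=.15)
im=robot.grab_frame("scene"); 
robot.move_ptp([.64,-.176,.16],R); robot.gripper_to(.06)
robot.move_linear([.64,-.176,.06],velocity=.2)
print(robot.move_linear([.64,-.176,.023],velocity=.08,threshold=8)); robot.gripper_to(0); print(t())
robot.move_linear([.64,-.176,.2],velocity=.2); robot.move_ptp([X,-.03,.26],R); robot.pause(.3); print(t())
im2=robot.grab_frame("wrist"); cv2.imwrite("pics/w3.png",im2[:,:,::-1])
E
```

```text
(8.6083, 0.025828278788274497, array([0.6017, 0.044 , 0.1322]), array([ 0.3, -0.1, -1.2]))
False
(13.2917, 0.03322617501270591, array([ 0.6401, -0.1761,  0.0232]), array([-0.3,  0.1,  2.1]))
(15.3167, 0.03312003826637541, array([ 0.6016, -0.0306,  0.2595]), array([ 0.5,  0.1, -1.5]))
```

View pics/w3.png

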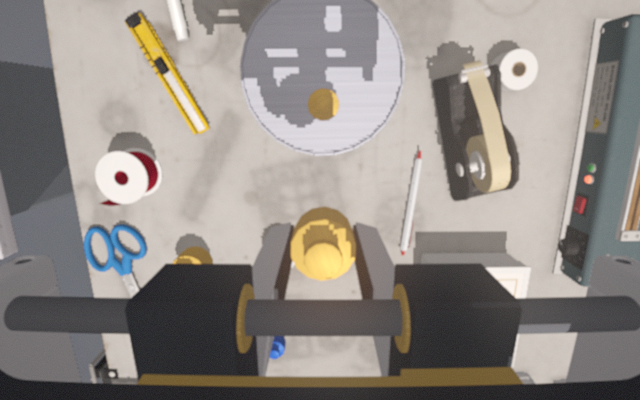

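The 100 g stands upright on the pan at (323,103), and the 200 g is centred in the gripper. Next I'll lower the 200 g, pressing the pan down to its level height before letting go.

```bash
python3 - <<'E'
from h import *
t=lambda:(robot.get_state()["time"],robot.get_state()["opening"],robot.get_state()["ee_pos"].round(4),np.round(robot.get_state()["force"],1))
R=DOWN(np.pi/2); X=.6016;Y=.09
robot.move_ptp([X,Y,.19],R); robot.move_linear([X,Y,.14],velocity=.06); print(robot.move_linear([X,Y,.110],velocity=.02,threshold=15)); robot.pause(.5); print(t())
robot.gripper_to(.05); robot.pause(.4); print(t())
robot.move_linear([X,Y,.20],velocity=.1)
robot.move_ptp([.55,-.12,.26],R); robot.pause(2); print(t())
for n in ["side","scene"]: cv2.imwrite(f"pics/{n}1.png",robot.grab_frame(n)[:,:,::-1])
cv2.imwrite("pics/end.png",cv2.resize(np.vstack([cv2.imread("pics/side1.png")[90:290,240:560],cv2.imread("pics/scene1.png")[200:400,200:520]]),None,fx=1.5,fy=1.5))
E
```

```text
False
(19.1167, 0.03270327734091965, array([0.6016, 0.09  , 0.11  ]), array([-0.8, -1.9, -0.3]))
(20.0083, 0.05009403817565581, array([0.6016, 0.09  , 0.11  ]), array([-0.2,  0.4,  0.2]))
(23.9583, 0.05008712734347806, array([ 0.55, -0.12,  0.26]), array([-0. , -0.2, -0.2]))
```

View pics/end.png

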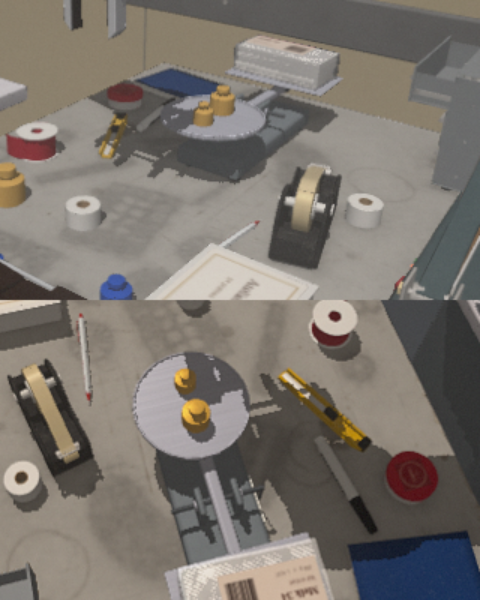

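Both weights stand on the pan. In the side view the pan dropped about 9 px, from row 159 to 168, which is roughly 23 mm and means the beam is level. The 500 g weight and the look-alikes were left alone.

```bash
python3 -c "
from rig import robot
print(robot.sign_off())"
```

```text
the job is handed in; nothing more can be done
None
```

The 200 g and 100 g weights are on the pan, and the side camera shows it down about 23 mm, at its level height, so the pack weighs 300 g; the 500 g weight was not touched, and the job was handed in at about 24 s.

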